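Wedge the rocking bowl rest steady

TASK

The oak bowl rest rocks because one of its rubber feet is worn short. With the fingertips push the wedge, thin end first, under that foot until the rest stands level and no longer rocks, and prove it by pressing down firmly (about 8 N) with the fingertips on the corner above the worn foot for a moment; if it still dips, push the wedge further in and press again. Do not pick anything up or shove the rest out of its place, leave the jack in its cup and the bowl, gauge and bottle where they are, and finish with the hand clear.

Things in the scene. Friction and masses are not known exactly. Their poses are not given: they have to be found in the camera images.
- rest: loose oak bowl rest, 1 kg: plate 240 x 180 x 24 mm, top 42 mm above the cart, on four rubber feet 20 mm across, 18 mm tall, at x +-98, y +-68 mm. Origin on the cart under the plate's centre, x along the 240 mm side, z up. On it an empty bowl ring (100 mm across, 16 mm tall) near the middle and a small cup with the jack at x -83, y +53. The foot at x +98, y -68, diagonal to the jack, is worn
- corner (a point): point on the plate's top straight above the worn foot's middle, 22 mm in from both edges. That foot is 5 to 8 mm short (unknown): the rest lies level on the other three feet and it hangs clear. Pressing here with 3 to 4 N tips the corner down until the foot lands; let go, it rises again.
- wedge: loose pale wood wedge lying flat beside the worn foot, thin end roughly towards it: 110 x 40 mm, 2 mm thick at the thin end rising evenly to 16 mm at the butt, 40 g. Origin: centre of its underside; x from butt (-55 mm) to thin end (+55). It slides at under 1 N; when tight under the foot the push climbs to several N within 1 to 2 mm; 5 to 9 N begins to shift the rest
- jack_center (a point): centre of the brass jack, a loose ball 63 mm across, hollow, 0.25 kg, sitting in the small cup on the rest, its centre about 80 mm above the cart
- jack_seat (a point): point fixed on the rest, over the middle of the small cup, where the jack's centre is when it sits in the cup
- bowl_center (a point): centre of the blue resin lawn bowl, a loose ball-like thing 120 mm across, 1.4 kg, sitting in a rubber ring on the round cast aluminium turntable (200 mm across, 55 mm tall); the bowl's top is about 177 mm above the cart. Not to be touched
- gauge: chrome height gauge, base 75 x 110 mm, column 294 mm tall, 2.2 kg, loose; origin: centre of its underside. Not to be touched
- polish: white plastic bottle of bowl polish, 52 mm across, 130 mm tall, loose; origin: centre of its underside. Not to be touched
Not all that is in view belongs to the job. Of the things shaped like the part that bears jack_center, the brass one is meant. Of the things that look like the wedge, the smaller one is meant.

How it is judged:
By the outcome, as a careful person would: the job done as asked, in the order asked, and still so for the second after the job is handed in, with the robot touching nothing.
It also fails if it takes over 51 s, if anything falls off the work surface, if the arm or the gripper's body presses on something with over 40 N, if the wrist force passes 120 N, or if a joint passes its speed limit or range.

ROBOT

A 6-joint arm with a two-finger parallel gripper is mounted at the origin on the work surface. World frame = base frame: x ahead of the robot, y to its left, z up, the work surface at z = 0. Lengths are in m, angles in rad, forces in N, time in s.
With the tool pointing down it reaches from about 0.375 to 0.9 m from the base axis. Payload 3.1 kg.
Tool frame: the origin (TCP) lies midway between the tips of the shut fingers; the grasp point (between the pads) lies robot.tcp_to_grasp behind it (robot.tcp_to_grasp is the distance from the TCP to the grasp point, in m); z points along the fingers, y is the direction in which the jaws open and shut (so a half turn about z gives the same grasp; the last joint's range is limited). The gripper opens to 87 mm and grips with 3 to 60 N. Pads are 19 mm wide; open, the fingers measure 117 mm over their backs; the gripper's body (75 mm by 190 mm) begins 51 mm behind the grasp point.
Start: joints at [-1.446, 0.527, 1.433, -0, 1.181, -0.178], TCP at [0.187, -0.596, 0.223] pointing down, gripper open.
Joint ranges: [-3.08, 3.08], [-0.75, 2.2], [0.22, 2.44], [-1.43, 4.57], [0, 2.65], [-2.85, 2.85]. Speed limits (rad/s): [2.79, 2.79, 3.14, 3.14, 3.14, 3.14].

INTERFACE

Orientations are given as a unit quaternion [x, y, z, w].
In Python, from rig import robot, cams, nets gives the robot as it stands. The module is installed in compiled form; this text tells all that it offers.
- The arm moves only by the tool play_rows, never from a script. Its argument "commands" is a list of rows, each an object of numbers: "x", "y", "z": the shift along the tool's x, y, z in mm; "spin": the turn about the tool's z in rad. In form: [{"x": .., "y": .., "z": .., "spin": ..}, ...]. A call has 1 to 8 rows; each row shifts and turns the pose as measured when the row begins, along the tool's axes as they then stand; what a row does not reach is not made up. A row lasts 1/10 s, in which the tool goes at most 50 mm and 8.59 degrees, less where a joint would pass 70% of its speed; a pose out of reach is approached as far as the arm can. A call is refused whole if a number of a shift passes 50 or a number of a turn 0.15, either way. A call with a gripper value outside its range is refused whole. "grip" is the opening, from 0 (shut) to 1 (fully open), set as the call begins (left out, the last holds). The fingers move at their own pace and stop on an object; "newtons" is the grip in N (left out, the last holds). Time passes only in rows, so rows that do not move let the fingers close. It gives the time, the measured TCP pose, the force and the opening at its end, in the units of the state.
- robot.get_obs(): the state, without advancing time (a new reading comes with each control period).
- cams.camera(name): name is "side" or "top"; returns a dict with "img" (400x640x3 uint8, red, green, blue), "fx", "fy", "cx", "cy" (pixels), "world_to_cam" (4x4, takes a point from world to camera coordinates). Camera axes: x right, y up, looking along -z (the intrinsics and any distortion apply to the point x, -y, -z); pixel columns grow to the right and rows downward; lengths in m; the calibration is good to about 2 mm. A picture is of the moment at which its call begins. There is no depth.
- robot.hand_in(): hands the job in, once; it reports no verdict.
Trained networks look in a picture, given as the dict that the camera call returned (one of the last four; its "shot" number tells which), for a name from the list of things; names that differ only in an ending like _2 or _b are one class to them, and where a whole thing is asked for, a point or a joint stands for the part that bears it (a point fixed in the world has none). Each returns a list of dicts, best first, with "conf" (0 to 1); they miss things now and then, are a little off and sometimes report something else, mostly with a low value. They report only what shows in the picture. A call takes as long as a camera call. They do not tell look-alikes from the thing itself.
- nets.outline_of(picture, name): "region" (400x640 bool, what is visible of it) and "pixel" ([column, row] in pixels, amid what is visible of it).
The state is a dict: "time": time; "q": joint angles; "joint_velocities": joint speeds; "joint_torque": joint torques, N m; "position": TCP position; "tool_rot": TCP orientation; "ft_force": force on the tool from outside, world axes, zero at the start; "moment": the same for the moment, N m; "grip_width": finger opening in m.
Only numpy, scipy, OpenCV 4.12 (cv2) and the standard library are available. Lean on these libraries where they do the work, as an engineer would, in place of code of your own. Each camera call takes 0.05 s, during which the arm holds its last target.

## Working session

There is one attempt and no reset: what is moved stays moved. The work goes in short steps, Python scripts to look and compute and a tool call to move; the robot and the scene stay as the last step left them, time stands still between calls to the robot, and variables do not carry over. Pictures are saved under pics/ and viewed, and the job is handed in when it is done.

Besides the shell and the picture viewer there is one more tool, called after "Call:" as name([rows], argument=value, ...), one row to a line, values as JSON. play_rows: Moves the arm, as the interface text tells. Its arguments: {"type":"object","properties":{"commands":{"type":"array"},"grip":{"type":"number"},"newtons":{"type":"number"}},"required":["commands"]}

```bash
mkdir -p pics
cat > h.py <<'E'
import numpy as np, cv2
from rig import robot,cams,nets
def save(p,n,crop=None,sc=1):
    im=p["img"][:,:,::-1].copy()
    if crop: im=im[crop[1]:crop[3],crop[0]:crop[2]]
    if sc!=1: im=cv2.resize(im,None,fx=sc,fy=sc,interpolation=cv2.INTER_CUBIC)
    cv2.imwrite("pics/"+n,im)
def ray(p,uv):
    T=p["world_to_cam"];R=T[:3,:3];t=T[:3,3]
    d=np.array([(uv[0]-p["cx"])/p["fx"],-(uv[1]-p["cy"])/p["fy"],-1.])
    return -R.T@t, R.T@d
def atz(p,uv,z):
    o,d=ray(p,uv); return o+d*(z-o[2])/d[2]
def proj(p,X):
    c=p["world_to_cam"]@np.append(X,1); return np.array([p["cx"]+p["fx"]*c[0]/-c[2],p["cy"]+p["fy"]*(-c[1])/-c[2]])
E
python3 - <<'E'
from h import *
o=robot.get_obs();print({k:np.round(v,3).tolist() for k,v in o.items()},robot.tcp_to_grasp)
for n in("top","side"):
    p=cams.camera(n);save(p,n+"0.png");print(n,[k for k in p],p["fx"],p["cx"],p["cy"],np.round(ray(p,(320,200)),3).tolist())
    for t in("rest","wedge","jack_center","bowl_center","gauge","polish"):
        for r in nets.outline_of(p,t):print(t,round(r["conf"],2),np.round(r["pixel"]),r["region"].sum())
E
```

```text
{'time': 0.0, 'q': [-1.445, 0.528, 1.434, 0.0, 1.181, -0.179], 'joint_velocities': [0.001, 0.001, 0.001, -0.002, 0.001, -0.0], 'joint_torque': [0.0, -44.005, -17.659, 0.063, 0.058, -0.0], 'position': [0.187, -0.596, 0.222], 'tool_rot': [0.988, 0.151, 0.0, -0.001], 'ft_force': [0.707, -0.627, -0.126], 'moment': [0.012, -0.036, 0.005], 'grip_width': 0.087} 0.0187
top ['img', 'fx', 'fy', 'cx', 'cy', 'world_to_cam', 'shot'] 367.0795791917064 314.4953439855709 198.63210527217313 [[0.436, 0.057, 1.31], [0.085, -0.039, -0.996]]
rest 0.97 [307. 205.] 3306
rest 0.75 [439. 163.] 290
wedge 0.8 [354. 127.] 577
wedge 0.66 [343. 172.] 387
jack_center 0.74 [295. 234.] 271
jack_center 0.64 [269. 271.] 281
jack_center 0.58 [244. 246.] 276
bowl_center 0.59 [159. 197.] 1099
gauge 0.83 [240. 135.] 1058
polish 0.58 [440. 161.] 286
side ['img', 'fx', 'fy', 'cx', 'cy', 'world_to_cam', 'shot'] 468.6584255781376 323.77021594835446 201.68557195202007 [[-0.127, 1.131, 0.95], [0.456, -0.693, -0.559]]
rest 0.71 [332. 220.] 2495
rest 0.62 [236. 280.] 1725
wedge 0.75 [297. 178.] 387
wedge 0.71 [328. 188.] 215
jack_center 0.8 [356. 221.] 324
jack_center 0.8 [338. 269.] 414
jack_center 0.58 [376. 267.] 375
bowl_center 0.63 [234. 283.] 1710
gauge 0.7 [233. 214.] 1502
polish 0.66 [360. 148.] 329
```

View pics/top0.png

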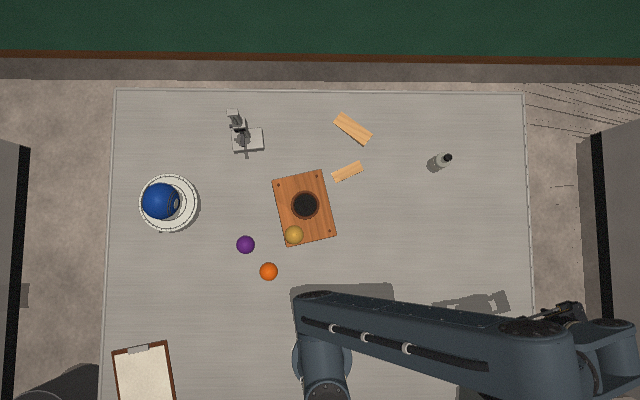

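View pics/side0.png

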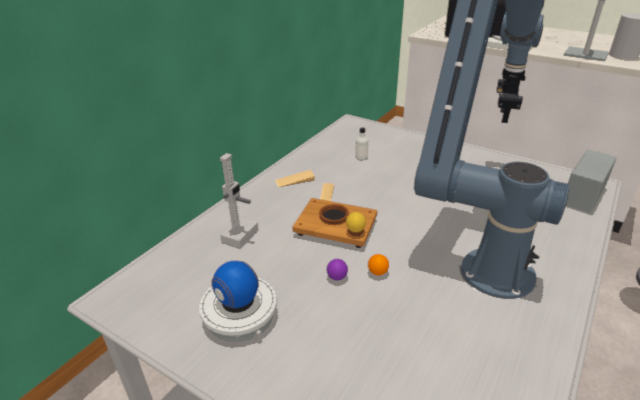

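Run:
```python
from h import *
for n,c in(("top",(260,110,400,260)),("side",(260,150,420,270))):
    p=cams.camera(n);save(p,n+"1z.png",c,5 if n=="side" else 4)
    for t in("rest","wedge"):
        for r in nets.outline_of(p,t)[:2 if t=="wedge" else 1]:
            cn,_=cv2.findContours(r["region"].astype(np.uint8),0,2)
            c=max(cn,key=cv2.contourArea);b=cv2.boxPoints(cv2.minAreaRect(c))
            z={"rest":.042,"wedge":.0}[t]
            print(n,t,b.round(1).tolist(),[atz(p,x,z)[:2].round(3).tolist() for x in b], cv2.approxPolyDP(c,3,True).reshape(-1,2).tolist())
```

```text
top rest [[270.3999938964844, 180.39999389648438], [320.20001220703125, 167.89999389648438], [336.79998779296875, 234.3000030517578], [286.8999938964844, 246.8000030517578]] [[0.612, 0.18], [0.657, 0.007], [0.426, -0.051], [0.383, 0.121]] [[320, 170], [272, 182], [283, 229], [299, 226], [304, 233], [302, 241], [335, 234]]
top wedge [[332.29998779296875, 122.19999694824219], [341.8999938964844, 110.0999984741211], [372.8999938964844, 134.5], [363.3999938964844, 146.60000610351562]] [[0.833, -0.039], [0.879, -0.075], [0.789, -0.188], [0.743, -0.152]] [[340, 113], [334, 122], [364, 145], [370, 133]]
side rest [[290.29998779296875, 233.1999969482422], [298.70001220703125, 193.10000610351562], [376.8999938964844, 209.60000610351562], [368.5, 249.60000610351562]] [[0.593, 0.21], [0.703, 0.008], [0.42, -0.047], [0.347, 0.152]] [[292, 225], [292, 231], [299, 235], [317, 235], [359, 247], [376, 211], [311, 198]]
side wedge [[274.79998779296875, 177.6999969482422], [311.79998779296875, 169.5], [314.0, 179.3000030517578], [277.0, 187.60000610351562]] [[0.884, -0.086], [0.796, -0.214], [0.747, -0.156], [0.833, -0.033]] [[313, 175], [305, 171], [277, 179], [276, 183], [293, 184], [311, 180]]
side wedge [[319.8999938964844, 198.39999389648438], [323.29998779296875, 181.5], [333.5, 183.5], [330.1000061035156, 200.39999389648438]] [[0.655, -0.056], [0.707, -0.162], [0.666, -0.17], [0.616, -0.064]] [[331, 183], [323, 185], [321, 198], [330, 199]]
```

View zooms.

View pics/top1z.png

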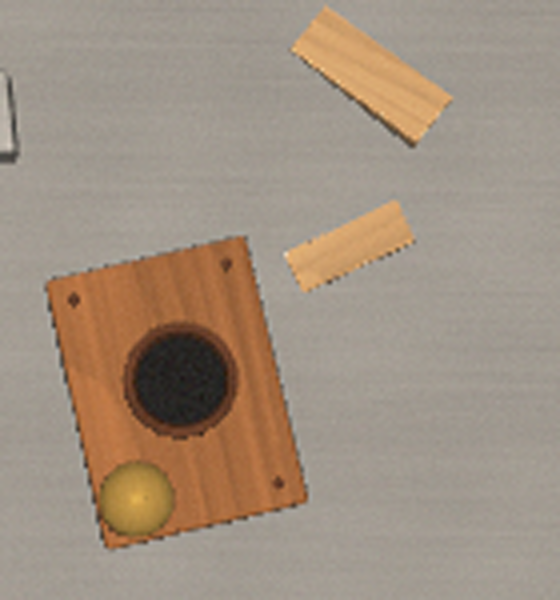

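View pics/side1z.png

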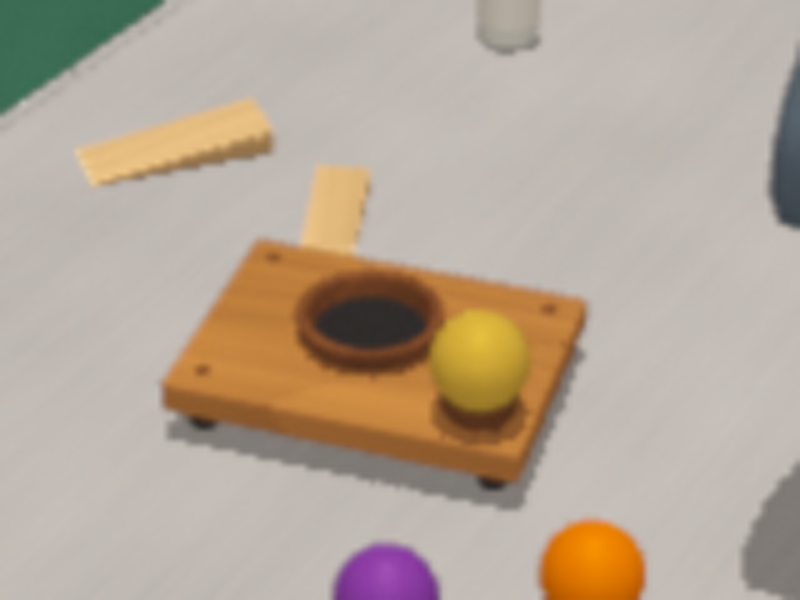

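Run:
```python
from h import *
from scipy.optimize import least_squares
P={n:cams.camera(n) for n in("top","side")}
for n in P:
  print(n,[ (round(r["conf"],2),np.round(r["pixel"]).tolist()) for r in nets.outline_of(P[n],"wedge")])
import pickle
pickle.dump(P,open("P.pkl","wb"))
# rest fit by mask edges: model plate silhouettes; IoU-optimise using centroid excluding jack -> use corners
def Rz(a):return np.array([[np.cos(a),-np.sin(a)],[np.sin(a),np.cos(a)]])
def mask(p,pts):
    uv=np.array([proj(p,x) for x in pts]);h=cv2.convexHull((uv*16).astype(np.float32).astype(np.int32))
    m=np.zeros((400,640),np.uint8);cv2.fillPoly(m,[h],255,cv2.LINE_AA,4);return m/255.
def boxpts(v,lx,ly,z0,z1f,z1b):
    out=[]
    for sx in(-1,1):
        for sy in(-1,1):
            q=Rz(v[2])@np.array([sx*lx/2,sy*ly/2])+v[:2]
            out+= [np.append(q,z0),np.append(q,z1f if sx>0 else z1b)]
    return out
from scipy.optimize import minimize
def fit(name,v0,args,pick,views):
    M={n:nets.outline_of(P[n],name) for n in views}
    res={}
    def cost(v,vs):
        c=0
        for n in vs:
            m=mask(P[n],boxpts(v,*args));r=pick(n,M[n])
            c+=np.abs(m-r).sum()/r.sum()
        return c
    for vs in [views]+[[n] for n in views]:
        best=min((minimize(cost,np.array(v0)+d,args=(vs,),method="Nelder-Mead",options=dict(initial_simplex=np.array(v0)+d+np.array([[0,0,0],[.01,0,0],[0,.01,0],[0,0,.1]]),xatol=1e-5)) for d in ([0,0,0],[.005,-.005,.1])),key=lambda r:r.fun)
        print(name,vs,best.x.round(4),round(best.fun,3))
def pickrest(n,L):
    m=L[0]["region"].copy()
    for r in nets_j[n]: m|=False
    return m.astype(float)
nets_j={"top":[],"side":[]}
fit("rest",[.52,.064,.25],(.24,.18,.018,.042,.042),pickrest,["top","side"])
def pw(n,L):
    t=(343,172) if n=="top" else (328,188)
    return min(L,key=lambda r:np.hypot(*(np.array(r["pixel"])-t)))["region"].astype(float)
for a in(.35+3.14-.2,): 
  fit("wedge",[.667,-.055,2.0],(.11,.04,0,.002,.016),pw,["top","side"])
```

```text
top [(0.83, [344.0, 169.0]), (0.62, [352.0, 129.0])]
side [(0.57, [299.0, 180.0]), (0.48, [326.0, 189.0])]
rest ['top', 'side'] [0.5178 0.0634 0.2578] 0.361
rest ['top'] [0.5209 0.0645 0.2209] 0.148
rest ['side'] [0.5187 0.0618 0.233 ] 0.193
wedge ['top', 'side'] [ 0.6512 -0.0905  2.0603] 0.596
wedge ['top'] [ 0.6515 -0.0917  2.0582] 0.201
wedge ['side'] [ 0.6574 -0.1069  2.0405] 0.342
```

```bash
cat > fit.py <<'E'
from h import *
from scipy.optimize import least_squares
def Rz(a):return np.array([[np.cos(a),-np.sin(a)],[np.sin(a),np.cos(a)]])
def mod(v,L): return np.array([np.append(Rz(v[2])@np.array(q[:2])+v[:2],q[2]) for q in L])
def fit(v0,obs): # obs: list (p,modelpts,uv)
    f=lambda v:np.concatenate([(np.array([proj(p,x) for x in mod(v,L)])-uv).ravel() for p,L,uv in obs])
    r=least_squares(f,v0,x_scale=[.01,.01,.1]);return r.x,f(r.x)
def zuv(z,off,s): return (np.array(z,float)+.5)/s-.5+np.array(off)
RT=[(.12,.09,.042),(.12,-.09,.042),(-.12,-.09,.042),(-.12,.09,.042)]
WT=[(.055,.02,.002),(.055,-.02,.002),(-.055,-.02,.016),(-.055,.02,.016)]
E
python3 - <<'E'
from fit import *
import pickle
P=pickle.load(open("P.pkl","rb"));t,s=P["top"],P["side"]
rt=zuv([(47,283),(246,237),(307,500),(107,548)],(260,110),4)
rs=zuv([(165,387),(260,240),(586,303),(520,462)],(260,150),5)
a,e=fit([.52,.06,.22],[(t,RT,rt)]);print("top",a.round(4),e.round(2))
b,e=fit([.52,.06,.22],[(s,RT,rs)]);print("side",b.round(4),e.round(2))
c,e=fit([.52,.06,.22],[(t,RT,rt),(s,RT,rs)]);print(c.round(4),e.round(2))
# wedge: butt at right in image. thin end facing left(+y): corner order thin +y(left of dir), thin -y, butt -y, butt +y
# dir ~ +y-world(left in img), its left is -x (down in img)
wt=zuv([(307,291),(284,253),(397,201),(414,241)],(260,110),4)
w,e=fit([.66,-.06,2.],[(t,WT,wt)]);print("w top",w.round(4),e.round(2))
w2,e=fit([.66,-.06,2.],[(t,[(-x,-y,.018-z) for x,y,z in WT],wt)]);print("flipped",w2.round(4),e.round(2))
ws=zuv([(371,168),(316,165)],(260,150),5)
w3,e=fit(w,[(s,WT[2:],ws)][:1]+[(t,WT,wt)]);print("w both",w3.round(4),e.round(2))
for v in(w,w3):
    q=Rz(c[2]).T@(mod(v,WT)[:,:2]-c[:2]).T;print("in rest frame",q.T.round(4).tolist(), "ang",np.degrees(v[2]-c[2]))
print("foot",mod(c,[(.098,-.068,.042)]))
E
```

```text
top [0.5185 0.0633 0.2309] [-0.56 -0.78  0.07 -0.72  0.78  0.7  -0.28  0.74]
side [0.5126 0.0674 0.2313] [-1.2  -0.03 -0.51 -0.21  1.27 -0.29  0.42  0.09]
[0.5162 0.0641 0.2311] [-0.81 -0.11 -0.16 -0.07  0.56  1.37 -0.51  1.43 -1.51 -0.92 -0.83 -0.96
  0.76 -1.09 -0.11 -0.87]
w top [ 0.6509 -0.0917  2.0031] [-0.84  0.48  0.23 -0.04  0.05 -0.24  0.56 -0.19]
flipped [ 0.6511 -0.0922 -1.1164] [-0.11  0.15  0.68 -0.37 -0.63  0.2   0.05  0.04]
w both [ 0.6507 -0.0918  1.9883] [-10.86  -0.89  10.63   0.46  -0.99   0.35   0.23  -0.24   0.23  -0.03
   0.6    0.09]
in rest frame [[0.0648, -0.1326], [0.104, -0.1246], [0.126, -0.2324], [0.0868, -0.2404]] ang 101.52414980177096
in rest frame [[0.0654, -0.1322], [0.1047, -0.1248], [0.1251, -0.2329], [0.0858, -0.2403]] ang 100.68051303435807
foot [[0.62715214 0.02035372 0.042     ]]
```

Call:
play_rows([
  {"x": 34,"y": -24},
  {"x": 34,"y": -24},
  {"x": 34,"y": -24},
  {"x": 34,"y": -24},
  {"x": 34,"y": -24},
  {"x": 34,"y": -24},
  {"x": 34,"y": -24},
  {"x": 34,"y": -24},
], grip=0, newtons=20)

```text
invalid input
```

Call:
play_rows([
  {"x": 34,"y": -24,"z": 0,"spin": 0},
  {"x": 34,"y": -24,"z": 0,"spin": 0},
  {"x": 34,"y": -24,"z": 0,"spin": 0},
  {"x": 34,"y": -24,"z": 0,"spin": 0},
  {"x": 34,"y": -24,"z": 0,"spin": 0},
  {"x": 34,"y": -24,"z": 0,"spin": 0},
  {"x": 34,"y": -24,"z": 0,"spin": 0},
  {"x": 34,"y": -24,"z": 0,"spin": 0},
], grip=0, newtons=20)

```text
time: 2.2
position: [0.3935, -0.3309, 0.2219]
tool_rot: [0.989, 0.145, 0.0, 0.004]
ft_force: [0.3, -0.4, 0.4]
grip_width: 0.0312
```

Call:
play_rows([
  {"x": 34,"y": -24,"z": 0,"spin": 0.03},
  {"x": 34,"y": -24,"z": 0,"spin": 0.03},
  {"x": 34,"y": -24,"z": 0,"spin": 0},
  {"x": 34,"y": -24,"z": 0,"spin": 0},
  {"x": 34,"y": -24,"z": 0,"spin": 0},
  {"x": 34,"y": -24,"z": 0,"spin": 0},
  {"x": 34,"y": -24,"z": 0,"spin": 0},
  {"x": 20,"y": -14,"z": 40,"spin": 0},
])

```text
time: 3.0
position: [0.6144, -0.0814, 0.1871]
tool_rot: [0.993, 0.116, 0.009, 0.009]
ft_force: [1.0, -1.0, -0.9]
grip_width: 0.0007
```

```bash
cat > st.py <<'E'
from fit import *
from scipy.spatial.transform import Rotation as R
REST=np.array([.517,.0638,.231])
def st(pr=True):
    o=robot.get_obs();M=R.from_quat(o["tool_rot"]).as_matrix()
    if pr:
        rr=Rz(REST[2]).T@(np.array(o["position"])[:2]-REST[:2])
        print("t",round(o["time"],2),"pos",np.round(o["position"],4),"rest-fr",rr.round(4),"xang-rest deg",round(np.degrees(np.arctan2(M[1,0],M[0,0])-REST[2]),2),"tilt",M[:2,2].round(4),"F",np.round(o["ft_force"],2),"Frest",(Rz(REST[2]).T@np.array(o["ft_force"])[:2]).round(2),"gw",round(o["grip_width"],4))
    return o,M
def tool(d,M): # rest frame delta (3) -> tool mm
    w=np.append(Rz(REST[2])@np.array(d[:2]),d[2]);return (M.T@w*1000).round(1)
E
python3 - <<'E'
from st import *
o,M=st()
for n,c in(("top",(260,110,400,260)),("side",(260,110,420,270))):
    p=cams.camera(n);save(p,n+"2z.png",c,4)
    print(n,"tcp px",proj(p,o["position"]).round(1))
E
```

```text
t 3.0 pos [ 0.6144 -0.0814  0.1871] rest-fr [ 0.0616 -0.1637] xang-rest deg 0.04 tilt [ 0.0201 -0.015 ] F [ 1.   -1.04 -0.88] Frest [ 0.74 -1.24] gw 0.0007
top tcp px [350.5 173.5]
side tcp px [333.1 152.9]
```

Call:
play_rows([
  {"x": -9,"y": -10,"z": 30,"spin": 0},
  {"x": -8,"y": -6,"z": 40,"spin": 0},
  {"x": 0,"y": 0,"z": 40,"spin": 0},
  {"x": 0,"y": 0,"z": 20,"spin": 0},
  {"x": 0,"y": 0,"z": 0,"spin": 0},
])

```text
time: 3.6
position: [0.5865, -0.071, 0.0464]
tool_rot: [0.993, 0.117, -0.0, 0.005]
ft_force: [0.1, -0.2, -0.6]
grip_width: 0.0005
```

Run:
```python
from st import *
o,M=st()
for n,c in(("top",(260,110,400,260)),("side",(260,110,420,270))):
    p=cams.camera(n);im=p["img"];
    save(p,n+"2z.png",c,4)
    print(n,"tcp px",proj(p,o["position"]).round(1), "zoom",((proj(p,o["position"])-c[:2])*4).round())
```

```text
t 3.6 pos [ 0.5865 -0.071   0.0464] rest-fr [ 0.0367 -0.1472] xang-rest deg 0.21 tilt [ 0.0003 -0.0108] F [ 0.11 -0.22 -0.64] Frest [ 0.06 -0.24] gw 0.0005
top tcp px [342.6 187.8] zoom [330. 311.]
side tcp px [338.2 191.2] zoom [313. 325.]
```

View pics/top2z.png

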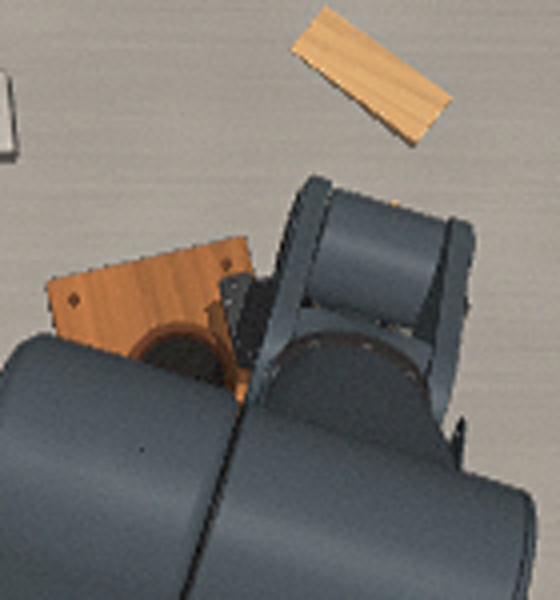

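View pics/side2z.png

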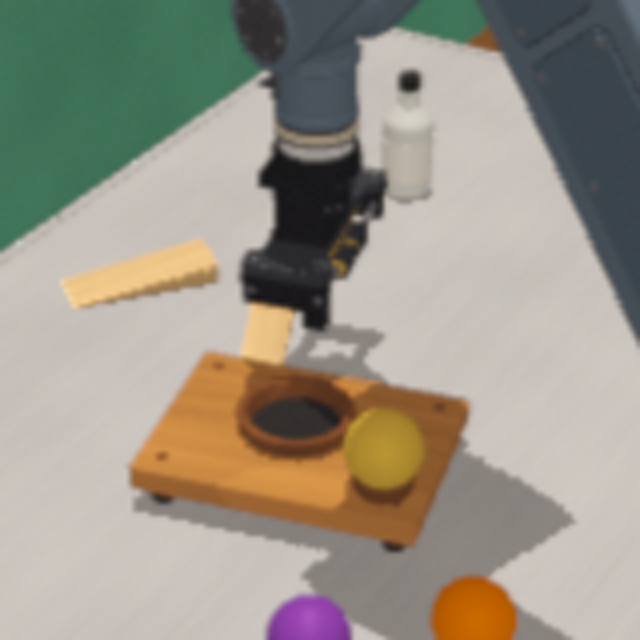

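Call:
play_rows([
  {"x": -2,"y": 10,"z": 20,"spin": 0},
  {"x": 0,"y": 0,"z": 16,"spin": 0},
  {"x": 0,"y": 0,"z": 5,"spin": 0},
  {"x": 0,"y": 0,"z": 0,"spin": 0},
])

```text
time: 4.1
position: [0.5947, -0.085, 0.0139]
tool_rot: [0.993, 0.116, 0.008, 0.009]
ft_force: [0.8, -0.3, -0.2]
grip_width: 0.0006
```

Run:
```python
from st import *
st()
```

```text
t 4.1 pos [ 0.5947 -0.085   0.0139] rest-fr [ 0.0416 -0.1627] xang-rest deg 0.14 tilt [ 0.0186 -0.0166] F [ 0.77 -0.27 -0.22] Frest [ 0.68 -0.44] gw 0.0006
```

Call:
play_rows([
  {"x": -3,"y": -5,"z": 6,"spin": 0},
  {"x": 0,"y": 0,"z": 4,"spin": 0},
  {"x": 0,"y": 0,"z": 0,"spin": 0},
])

```text
time: 4.4
position: [0.5916, -0.0802, 0.0051]
tool_rot: [0.993, 0.117, 0.01, 0.01]
ft_force: [0.3, 0.5, 0.0]
grip_width: 0.0009
```

Run:
```python
from st import *
st()
```

```text
t 4.4 pos [ 0.5916 -0.0802  0.0051] rest-fr [ 0.0396 -0.1573] xang-rest deg 0.18 tilt [ 0.0214 -0.0174] F [0.34 0.51 0.04] Frest [0.45 0.42] gw 0.0009
```

Call:
play_rows([
  {"x": 4,"y": 0,"z": 2,"spin": 0},
  {"x": 5,"y": 0,"z": 0.5,"spin": 0},
  {"x": 5,"y": 0,"z": 0,"spin": 0},
  {"x": 2,"y": 0,"z": 0,"spin": 0},
])

```text
time: 4.8
position: [0.6089, -0.0759, 0.0031]
tool_rot: [0.993, 0.117, 0.01, 0.01]
ft_force: [-0.0, 0.2, -0.2]
grip_width: 0.0007
```

```bash
cat > look.py <<'E'
import sys
from st import *
o,M=st()
c=(280,140,400,240)
p=cams.camera("side");save(p,sys.argv[1],c,6)
print("tcp zoom",((proj(p,o["position"])-c[:2]+.5)*6).round())
E
python3 look.py s3.png
```

```text
t 4.8 pos [ 0.6089 -0.0759  0.0031] rest-fr [ 0.0575 -0.1571] xang-rest deg 0.21 tilt [ 0.0224 -0.0176] F [-0.05  0.21 -0.21] Frest [0.   0.22] gw 0.0007
tcp zoom [324. 356.]
```

View pics/s3.png

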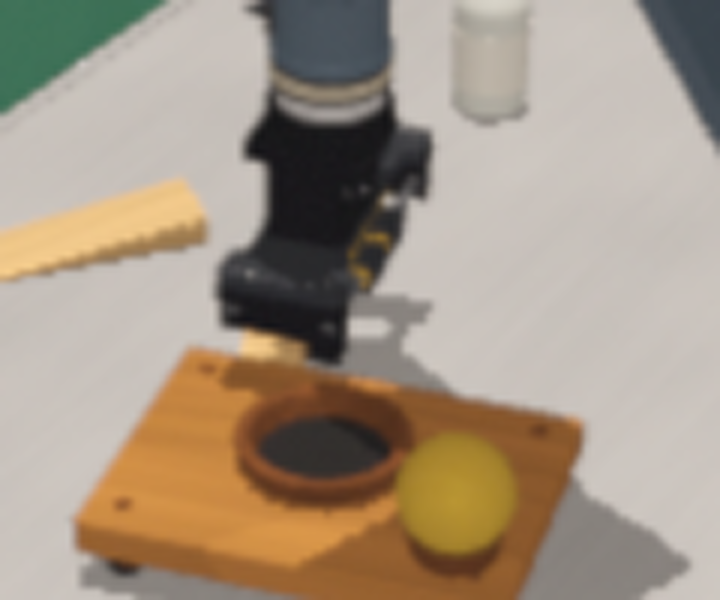

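Call:
play_rows([
  {"x": 3,"y": 0,"z": 0.5,"spin": 0},
  {"x": 3,"y": 0,"z": 0,"spin": 0},
  {"x": 3,"y": 0,"z": 0,"spin": 0},
  {"x": 1,"y": 0,"z": 0,"spin": 0},
])

```text
time: 5.25
position: [0.6195, -0.0733, 0.0028]
tool_rot: [0.993, 0.117, 0.01, 0.01]
ft_force: [0.1, 0.7, -0.4]
grip_width: 0.0004
```

```bash
python3 look.py s4.png
```

```text
t 5.25 pos [ 0.6195 -0.0733  0.0028] rest-fr [ 0.0684 -0.157 ] xang-rest deg 0.22 tilt [ 0.0222 -0.0175] F [ 0.06  0.74 -0.41] Frest [0.23 0.7 ] gw 0.0004
tcp zoom [307. 353.]
```

View pics/s4.png

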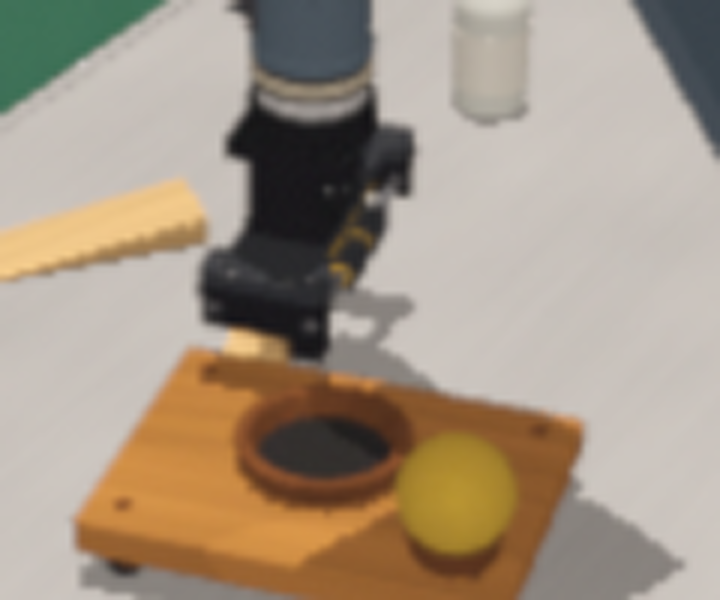

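Call:
play_rows([
  {"x": -8,"y": 0,"z": -2,"spin": 0},
  {"x": 0,"y": 0,"z": -40,"spin": 0},
  {"x": 0,"y": 15,"z": -30,"spin": 0},
  {"x": 12,"y": 40,"z": 0,"spin": 0},
  {"x": 12,"y": 40,"z": 0,"spin": 0},
  {"x": 12,"y": 40,"z": 0,"spin": 0},
  {"x": 0,"y": 10,"z": 0,"spin": -0.15},
  {"x": 0,"y": 0,"z": 0,"spin": -0.15},
])

```text
time: 6.1
position: [0.6735, -0.2107, 0.0799]
tool_rot: [0.963, 0.269, 0.004, 0.01]
ft_force: [-0.6, 0.5, 0.6]
grip_width: 0.0005
```

Call:
play_rows([
  {"x": 0,"y": 0,"z": 0,"spin": -0.15},
  {"x": 0,"y": 0,"z": 0,"spin": -0.15},
  {"x": 0,"y": 0,"z": 0,"spin": -0.15},
  {"x": 0,"y": 0,"z": 0,"spin": -0.15},
  {"x": 0,"y": 0,"z": 0,"spin": -0.15},
  {"x": 0,"y": 0,"z": 0,"spin": -0.15},
  {"x": 0,"y": 0,"z": 0,"spin": -0.15},
  {"x": 0,"y": 0,"z": 0,"spin": -0.15},
])

```text
time: 6.9
position: [0.6651, -0.2128, 0.0786]
tool_rot: [0.642, 0.767, -0.003, 0.007]
ft_force: [-0.4, -0.6, 0.2]
grip_width: 0.0001
```

```bash
python3 look.py s5.png
python3 - <<'E'
from h import *
p=cams.camera("top");save(p,"top5.png",(260,110,400,260),4)
E
```

```text
t 6.9 pos [ 0.6651 -0.2128  0.0786] rest-fr [ 0.0808 -0.3032] xang-rest deg 86.86 tilt [ 0.006  -0.0137] F [-0.37 -0.6   0.18] Frest [-0.49 -0.5 ] gw 0.0001
tcp zoom [362. 128.]
```

View pics/s5.png

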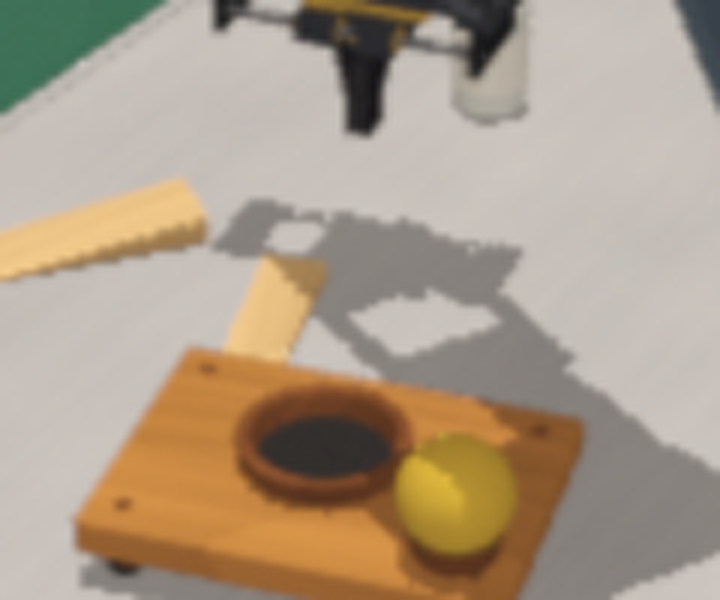

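View pics/top5.png

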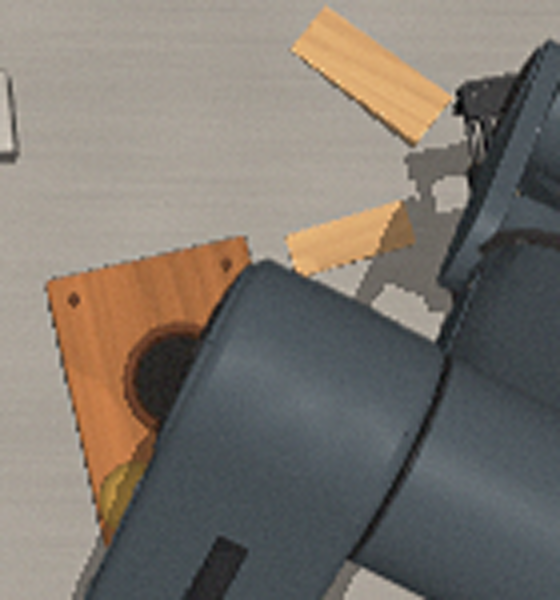

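```bash
cat > wf.py <<'E'
from st import *
import pickle
P=pickle.load(open("P.pkl","rb"));t,s=P["top"],P["side"]
def wfit(wtz=None,wsz=None,offt=(260,110),offs=(280,140)):
    obs=[]
    if wtz is not None: obs.append((t,WT,zuv(wtz,offt,4)))
    if wsz is not None: obs.append((s,WT[2:],zuv(wsz,offs,6)))
    w,e=fit([.65,-.07,1.9],obs);print("w",w.round(4),"err",e.round(2))
    q=(Rz(REST[2]).T@(mod(w,WT+[(.055,0,0),(-.055,0,0)])[:,:2]-REST[:2]).T).T
    print("rest frame thin+y,thin-y,butt-y,butt+y, tip mid, butt mid",q.round(4).tolist(),"ang",round(np.degrees(w[2]-REST[2]),1));return w
E
python3 - <<'E'
from wf import *
T=[(298,276),(286,237),(402,200),(413,243)];S=[(265,256),(326,262)]
wfit(T);w=wfit(T,S)
# side views check: predicted wedge corners & foot screw
for x in mod(w,WT): print(((proj(s,x)-(280,140)+.5)*6).round())
r=REST
for x in mod(r,RT+[(.098,-.068,.042)]): print("rest side",((proj(s,x)-(280,140)+.5)*6).round(),"top",((proj(t,x)-(260,110)+.5)*4).round())
E
```

```text
w [ 0.6577 -0.0911  1.8532] err [-0.36  0.5  -0.48 -0.32  0.19 -0.03  0.65 -0.16]
rest frame thin+y,thin-y,butt-y,butt+y, tip mid, butt mid [[0.0787, -0.129], [0.1186, -0.127], [0.1243, -0.2368], [0.0843, -0.2389], [0.0987, -0.128], [0.1043, -0.2379]] ang 92.9
w [ 0.6573 -0.0911  1.8477] err [-0.42  0.54 -0.48 -0.29  0.25  0.16  0.65  0.05 -0.22 -0.5  -0.21  0.02]
rest frame thin+y,thin-y,butt-y,butt+y, tip mid, butt mid [[0.0786, -0.1288], [0.1185, -0.127], [0.1236, -0.2369], [0.0836, -0.2387], [0.0986, -0.1279], [0.1036, -0.2378]] ang 92.6
[276. 376.]
[212. 366.]
[264. 254.]
[325. 263.]
rest side [ 69. 519.] top [ 45. 282.]
rest side [187. 342.] top [246. 236.]
rest side [587. 417.] top [310. 505.]
rest side [503. 609.] top [106. 553.]
rest side [209. 369.] top [227. 266.]
```

Call:
play_rows([
  {"x": 5,"y": 12,"z": 25,"spin": -0.08},
  {"x": 10,"y": 10,"z": 25,"spin": 0},
  {"x": 0,"y": 0,"z": 15,"spin": 0},
  {"x": 0,"y": 0,"z": 5,"spin": 0},
  {"x": 0,"y": 0,"z": 0,"spin": 0},
])

```text
time: 7.5
position: [0.6829, -0.1962, 0.0078]
tool_rot: [0.618, 0.786, -0.004, 0.007]
ft_force: [0.1, 0.9, 0.1]
grip_width: 0.0006
```

```bash
python3 -c "
from st import *
st()"
```

```text
t 7.5 pos [ 0.6829 -0.1962  0.0078] rest-fr [ 0.102 -0.291] xang-rest deg 90.38 tilt [ 0.0067 -0.0151] F [0.08 0.86 0.15] Frest [0.27 0.82] gw 0.0006
```

Call:
play_rows([
  {"x": 15,"y": 1.5,"z": 1,"spin": -0.02},
  {"x": 15,"y": 0,"z": 0,"spin": 0},
  {"x": 8,"y": 0,"z": 0,"spin": 0},
  {"x": 6,"y": 0,"z": 0,"spin": 0},
  {"x": 6,"y": 0,"z": 0,"spin": 0},
  {"x": 6,"y": 0,"z": 0,"spin": 0},
  {"x": 6,"y": 0,"z": 0,"spin": 0},
  {"x": 0,"y": 0,"z": 0,"spin": 0},
])

```text
time: 8.3
position: [0.6688, -0.1314, 0.0099]
tool_rot: [0.61, 0.792, -0.003, 0.01]
ft_force: [0.6, -0.5, 0.3]
grip_width: 0.0003
```

```bash
python3 look.py s6.png
```

```text
t 8.3 pos [ 0.6688 -0.1314  0.0099] rest-fr [ 0.1031 -0.2248] xang-rest deg 91.51 tilt [ 0.0118 -0.0173] F [ 0.56 -0.5   0.3 ] Frest [ 0.43 -0.61] gw 0.0003
tcp zoom [289. 277.]
```

View pics/s6.png

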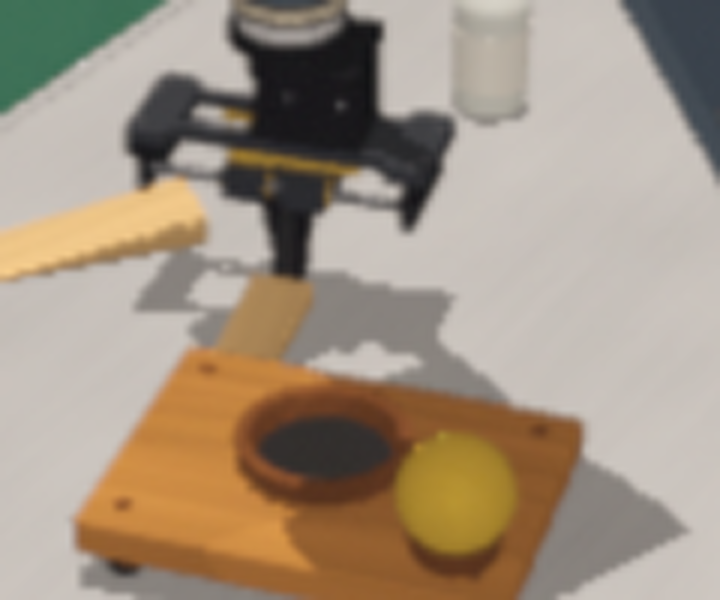

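Call:
play_rows([
  {"x": 6,"y": 0,"z": 2,"spin": 0},
  {"x": 6,"y": 0,"z": 1,"spin": 0},
  {"x": 6,"y": 0,"z": 0.5,"spin": 0},
  {"x": 6,"y": 0,"z": 0,"spin": 0},
  {"x": 6,"y": 0,"z": 0,"spin": 0},
  {"x": 5,"y": 0,"z": 0,"spin": 0},
  {"x": 3,"y": 0,"z": 0,"spin": 0},
])

```text
time: 9.05
position: [0.6594, -0.0937, 0.0053]
tool_rot: [0.611, 0.791, -0.003, 0.011]
ft_force: [-0.3, 0.3, 1.0]
grip_width: 0.0004
```

```bash
python3 look.py s7.png
```

```text
t 9.05 pos [ 0.6594 -0.0937  0.0053] rest-fr [ 0.1025 -0.1859] xang-rest deg 91.42 tilt [ 0.0136 -0.0186] F [-0.25  0.28  1.  ] Frest [-0.18  0.33] gw 0.0004
tcp zoom [269. 315.]
```

View pics/s7.png

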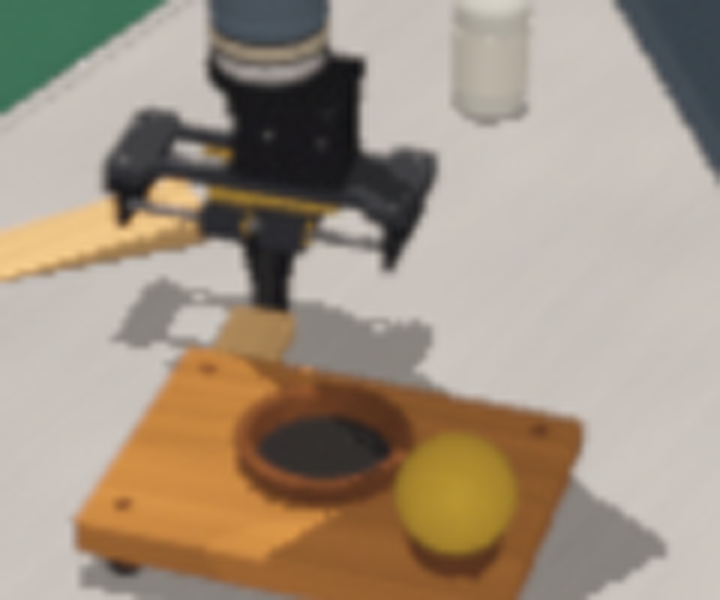

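Call:
play_rows([
  {"x": 3,"y": 0,"z": 0,"spin": 0},
  {"x": 3,"y": 0,"z": 0,"spin": 0},
  {"x": 2,"y": 0,"z": 0,"spin": 0},
])

```text
time: 9.4
position: [0.6573, -0.0852, 0.0052]
tool_rot: [0.611, 0.792, -0.003, 0.011]
ft_force: [0.1, -0.3, 0.3]
grip_width: 0.0001
```

Call:
play_rows([
  {"x": 2,"y": 0,"z": 0,"spin": 0},
  {"x": 2,"y": 0,"z": 0,"spin": 0},
])

```text
time: 9.6
position: [0.6563, -0.0812, 0.0052]
tool_rot: [0.611, 0.791, -0.003, 0.011]
ft_force: [0.7, -0.1, 0.4]
grip_width: 0.0
```

Call:
play_rows([
  {"x": 2,"y": 0,"z": 0,"spin": 0},
  {"x": 2,"y": 0,"z": 0,"spin": 0},
])

```text
time: 9.8
position: [0.6553, -0.0772, 0.0052]
tool_rot: [0.611, 0.791, -0.003, 0.011]
ft_force: [-0.2, -0.9, 0.5]
grip_width: 0.0002
```

```bash
python3 -c "
from st import *
st()"
```

```text
t 9.8 pos [ 0.6553 -0.0772  0.0052] rest-fr [ 0.1024 -0.169 ] xang-rest deg 91.41 tilt [ 0.0143 -0.0189] F [-0.21 -0.86  0.47] Frest [-0.4  -0.78] gw 0.0002
```

Now 1 mm steps.

Call:
play_rows([
  {"x": 1,"y": 0,"z": 0,"spin": 0},
  {"x": 1,"y": 0,"z": 0,"spin": 0},
])

```text
time: 10.0
position: [0.6548, -0.0751, 0.0051]
tool_rot: [0.611, 0.791, -0.003, 0.011]
ft_force: [0.1, 0.1, 0.7]
grip_width: 0.0005
```

Call:
play_rows([
  {"x": 1,"y": 0,"z": 0,"spin": 0},
  {"x": 1,"y": 0,"z": 0,"spin": 0},
])

```text
time: 10.2
position: [0.6543, -0.073, 0.0051]
tool_rot: [0.611, 0.791, -0.003, 0.012]
ft_force: [0.3, -0.0, 1.0]
grip_width: 0.0006
```

Call:
play_rows([
  {"x": 1,"y": 0,"z": 0,"spin": 0},
  {"x": 1,"y": 0,"z": 0,"spin": 0},
])

```text
time: 10.4
position: [0.6538, -0.071, 0.005]
tool_rot: [0.611, 0.791, -0.003, 0.012]
ft_force: [-0.4, -0.9, 1.0]
grip_width: 0.0005
```

Call:
play_rows([
  {"x": 1,"y": 0,"z": 0,"spin": 0},
  {"x": 1,"y": 0,"z": 0,"spin": 0},
])

```text
time: 10.6
position: [0.6532, -0.0689, 0.0049]
tool_rot: [0.611, 0.791, -0.003, 0.012]
ft_force: [-0.1, -0.6, -0.5]
grip_width: 0.0008
```

Call:
play_rows([
  {"x": 1,"y": 0,"z": 0,"spin": 0},
])

```text
time: 10.7
position: [0.6529, -0.0679, 0.005]
tool_rot: [0.611, 0.791, -0.003, 0.012]
ft_force: [0.4, -1.3, 0.7]
grip_width: 0.0007
```

Call:
play_rows([
  {"x": 1,"y": 0,"z": 0,"spin": 0},
])

```text
time: 10.8
position: [0.6526, -0.0668, 0.0049]
tool_rot: [0.611, 0.791, -0.003, 0.012]
ft_force: [-0.3, -0.3, -0.2]
grip_width: 0.0005
```

```bash
python3 look.py s8.png
```

```text
t 10.8 pos [ 0.6526 -0.0668  0.0049] rest-fr [ 0.1021 -0.1582] xang-rest deg 91.4 tilt [ 0.0144 -0.019 ] F [-0.32 -0.28 -0.2 ] Frest [-0.38 -0.19] gw 0.0005
tcp zoom [255. 339.]
```

View pics/s8.png

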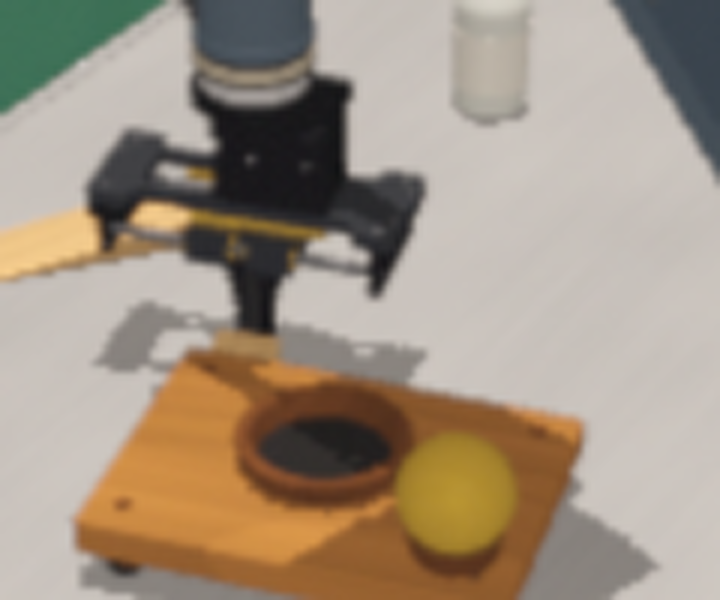

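Call:
play_rows([
  {"x": 1,"y": 0,"z": 0,"spin": 0},
  {"x": 1,"y": 0,"z": 0,"spin": 0},
])

```text
time: 11.05
position: [0.6521, -0.0646, 0.0049]
tool_rot: [0.611, 0.791, -0.003, 0.011]
ft_force: [-0.2, 0.1, 0.9]
grip_width: 0.0006
```

Call:
play_rows([
  {"x": 1,"y": 0,"z": 0,"spin": 0},
])

```text
time: 11.15
position: [0.6518, -0.0636, 0.0048]
tool_rot: [0.611, 0.791, -0.003, 0.011]
ft_force: [-0.4, -1.4, 0.0]
grip_width: 0.0002
```

Call:
play_rows([
  {"x": 1,"y": 0,"z": 0,"spin": 0},
])

```text
time: 11.25
position: [0.6515, -0.0625, 0.0048]
tool_rot: [0.611, 0.791, -0.003, 0.011]
ft_force: [-0.0, -0.0, 1.1]
grip_width: 0.0007
```

Call:
play_rows([
  {"x": 1,"y": 0,"z": 0,"spin": 0},
])

```text
time: 11.35
position: [0.6513, -0.0615, 0.0048]
tool_rot: [0.611, 0.791, -0.003, 0.012]
ft_force: [0.0, -0.7, 0.6]
grip_width: 0.0007
```

Call:
play_rows([
  {"x": 1,"y": 0,"z": 0,"spin": 0},
])

```text
time: 11.45
position: [0.6511, -0.0606, 0.0048]
tool_rot: [0.611, 0.791, -0.003, 0.012]
ft_force: [0.3, -1.6, 0.4]
grip_width: 0.0004
```

Call:
play_rows([
  {"x": 1,"y": 0,"z": 0,"spin": 0},
])

```text
time: 11.55
position: [0.6512, -0.0601, 0.0049]
tool_rot: [0.611, 0.792, -0.003, 0.012]
ft_force: [0.7, -2.4, -1.7]
grip_width: 0.0005
```

Call:
play_rows([
  {"x": 1,"y": 0,"z": 0,"spin": 0},
])

```text
time: 11.65
position: [0.6513, -0.0597, 0.0049]
tool_rot: [0.611, 0.792, -0.003, 0.013]
ft_force: [1.4, -3.3, 0.2]
grip_width: 0.0006
```

```bash
python3 look.py s9.png
```

```text
t 11.65 pos [ 0.6513 -0.0597  0.0049] rest-fr [ 0.1024 -0.151 ] xang-rest deg 91.45 tilt [ 0.0163 -0.0213] F [ 1.39 -3.29  0.17] Frest [ 0.6  -3.52] gw 0.0006
tcp zoom [251. 346.]
```

View pics/s9.png

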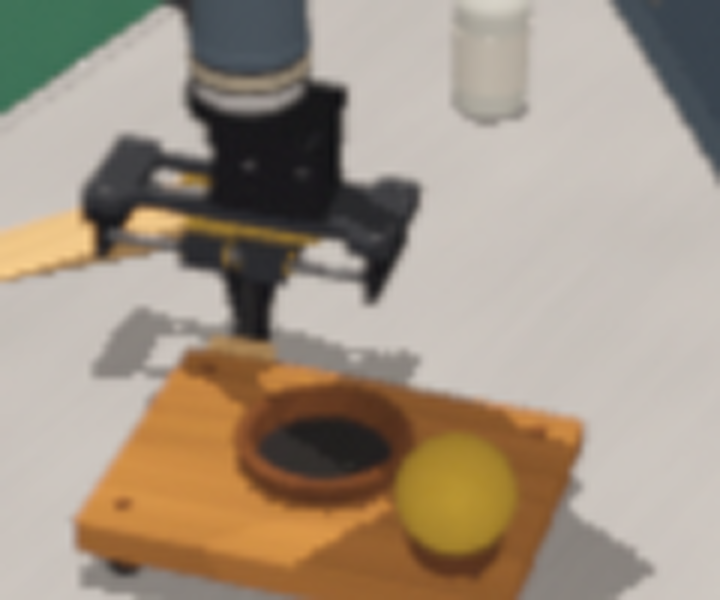

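Call:
play_rows([
  {"x": 1,"y": 0,"z": 0,"spin": 0},
])

```text
time: 11.8
position: [0.6513, -0.0593, 0.0049]
tool_rot: [0.611, 0.792, -0.004, 0.014]
ft_force: [-1.0, -3.5, 0.1]
grip_width: 0.0004
```

Call:
play_rows([
  {"x": -6,"y": 0,"z": 0,"spin": 0},
  {"x": -15,"y": 0,"z": 0,"spin": 0},
  {"x": 0,"y": 0,"z": -35,"spin": 0},
  {"x": 0,"y": 0,"z": -40,"spin": 0},
  {"x": 10,"y": 0,"z": -10,"spin": 0},
  {"x": 0,"y": 0,"z": 0,"spin": 0},
])

```text
time: 12.4
position: [0.651, -0.0696, 0.0899]
tool_rot: [0.612, 0.791, -0.004, 0.008]
ft_force: [0.1, 0.8, -0.7]
grip_width: 0.0004
```

```bash
python3 look.py s10.png
```

```text
t 12.4 pos [ 0.651  -0.0696  0.0899] rest-fr [ 0.0999 -0.1606] xang-rest deg 91.26 tilt [ 0.0087 -0.0157] F [ 0.09  0.8  -0.73] Frest [0.27 0.76] gw 0.0004
tcp zoom [258. 218.]
```

View pics/s10.png

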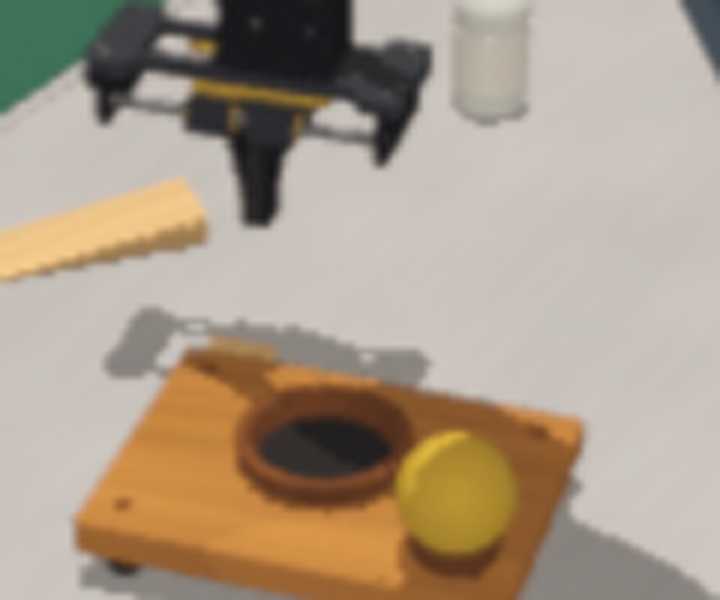

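Call:
play_rows([
  {"x": 30,"y": 0,"z": 0,"spin": 0},
  {"x": 30,"y": 0,"z": 0,"spin": 0},
  {"x": 22,"y": 0,"z": 0,"spin": 0},
  {"x": 5,"y": 0,"z": 15,"spin": 0},
  {"x": 0,"y": 0,"z": 12,"spin": 0},
  {"x": 0,"y": 0,"z": 0,"spin": 0},
])

```text
time: 13.05
position: [0.6249, 0.0146, 0.0512]
tool_rot: [0.613, 0.79, -0.007, 0.003]
ft_force: [-0.2, 0.1, -0.1]
grip_width: 0.0006
```

```bash
python3 -c "
from st import *
st()"
```

```text
t 13.05 pos [0.6249 0.0146 0.0512] rest-fr [ 0.0938 -0.0726] xang-rest deg 91.16 tilt [-0.003  -0.0147] F [-0.18  0.06 -0.14] Frest [-0.16  0.1 ] gw 0.0006
```

Call:
play_rows([
  {"x": 4,"y": 4,"z": 3,"spin": 0},
  {"x": 0,"y": 0,"z": 2,"spin": 0},
  {"x": 0,"y": 0,"z": 2,"spin": 0},
])

```text
time: 13.35
position: [0.6284, 0.0181, 0.0424]
tool_rot: [0.614, 0.789, -0.007, 0.003]
ft_force: [-1.1, 0.4, 5.8]
grip_width: 0.0008
```

Call:
play_rows([
  {"x": 0,"y": 0,"z": 1,"spin": 0},
])

```text
time: 13.45
position: [0.6284, 0.018, 0.0423]
tool_rot: [0.614, 0.789, -0.007, 0.003]
ft_force: [-3.1, 1.4, 9.2]
grip_width: 0.0005
```

Call:
play_rows([
  {"x": 0,"y": 0,"z": 1,"spin": 0},
])

```text
time: 13.55
position: [0.6284, 0.0181, 0.0425]
tool_rot: [0.614, 0.789, -0.007, 0.002]
ft_force: [-1.5, 1.1, 4.9]
grip_width: 0.0003
```

```bash
python3 -c "
from st import *
st()"
```

```text
t 13.55 pos [0.6284 0.0181 0.0425] rest-fr [ 0.0979 -0.07  ] xang-rest deg 90.97 tilt [-0.0047 -0.0135] F [-1.45  1.1   4.91] Frest [-1.16  1.4 ] gw 0.0003
```

Call:
play_rows([
  {"x": 0,"y": 0,"z": 1.5,"spin": 0},
  {"x": 0,"y": 0,"z": 1.5,"spin": 0},
])

```text
time: 13.75
position: [0.6284, 0.018, 0.0424]
tool_rot: [0.615, 0.789, -0.006, 0.002]
ft_force: [-2.4, 1.1, 7.2]
grip_width: 0.0002
```

Call:
play_rows([
  {"x": 0,"y": 0,"z": 1.5,"spin": 0},
  {"x": 0,"y": 0,"z": 1.5,"spin": 0},
  {"x": 0,"y": 0,"z": 1.5,"spin": 0},
])

```text
time: 14.05
position: [0.6283, 0.0181, 0.0424]
tool_rot: [0.615, 0.788, -0.006, 0.002]
ft_force: [-2.6, 0.3, 6.3]
grip_width: 0.0002
```

Call:
play_rows([
  {"x": 0,"y": 0,"z": 1.5,"spin": 0},
  {"x": 0,"y": 0,"z": 1.5,"spin": 0},
  {"x": 0,"y": 0,"z": 1.5,"spin": 0},
])

```text
time: 14.35
position: [0.6284, 0.0181, 0.0424]
tool_rot: [0.616, 0.788, -0.005, 0.002]
ft_force: [-3.4, 1.8, 6.9]
grip_width: 0.0007
```

```bash
python3 look.py s11.png
```

```text
t 14.35 pos [0.6284 0.0181 0.0424] rest-fr [ 0.0979 -0.07  ] xang-rest deg 90.73 tilt [-0.0024 -0.0102] F [-3.43  1.77  6.93] Frest [-2.94  2.51] gw 0.0007
tcp zoom [210. 366.]
```

View pics/s11.png

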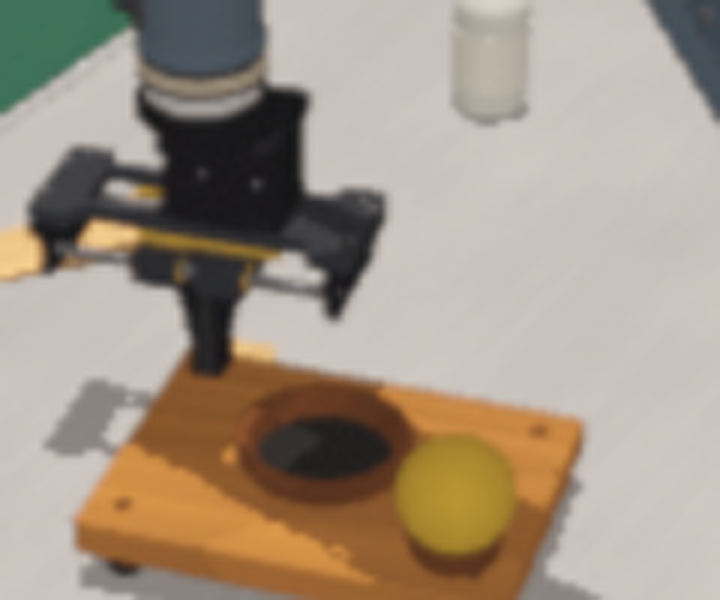

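Call:
play_rows([
  {"x": 0.4,"y": -0.5,"z": 1.8,"spin": 0},
  {"x": 0.4,"y": -0.5,"z": 1.8,"spin": 0},
  {"x": 0.4,"y": -0.5,"z": 1.8,"spin": 0},
])

```text
time: 14.7
position: [0.6283, 0.0181, 0.0424]
tool_rot: [0.616, 0.787, -0.003, 0.004]
ft_force: [-1.6, -0.0, 7.6]
grip_width: 0.0005
```

Call:
play_rows([
  {"x": 0.4,"y": -0.5,"z": 1.8,"spin": 0},
  {"x": 0.4,"y": -0.5,"z": 1.8,"spin": 0},
  {"x": 0.4,"y": -0.5,"z": 1.8,"spin": 0},
])

```text
time: 15.0
position: [0.6283, 0.0181, 0.0424]
tool_rot: [0.617, 0.787, -0.002, 0.006]
ft_force: [-1.9, 0.4, 8.5]
grip_width: 0.0007
```

Call:
play_rows([
  {"x": 0,"y": 0,"z": -5,"spin": 0},
  {"x": 0,"y": 0,"z": -30,"spin": 0},
  {"x": 0,"y": 0,"z": -40,"spin": 0},
  {"x": -30,"y": 0,"z": -30,"spin": 0},
  {"x": -40,"y": 0,"z": 0,"spin": 0},
  {"x": -40,"y": 0,"z": 0,"spin": 0},
  {"x": -40,"y": 0,"z": 0,"spin": 0},
  {"x": -20,"y": 0,"z": 0,"spin": 0},
])

```text
time: 15.8
position: [0.6712, -0.1502, 0.1593]
tool_rot: [0.615, 0.788, -0.001, 0.01]
ft_force: [0.3, 0.7, 0.1]
grip_width: 0.0004
```

```bash
python3 look.py s12.png;python3 - <<'E'
from h import *
p=cams.camera("top");save(p,"top12.png",(260,110,400,260),4)
E
```

```text
t 15.8 pos [ 0.6712 -0.1502  0.1593] rest-fr [ 0.1011 -0.2436] xang-rest deg 90.84 tilt [ 0.0147 -0.0137] F [0.33 0.7  0.15] Frest [0.48 0.6 ] gw 0.0004
tcp zoom [301.  52.]
```

View pics/s12.png

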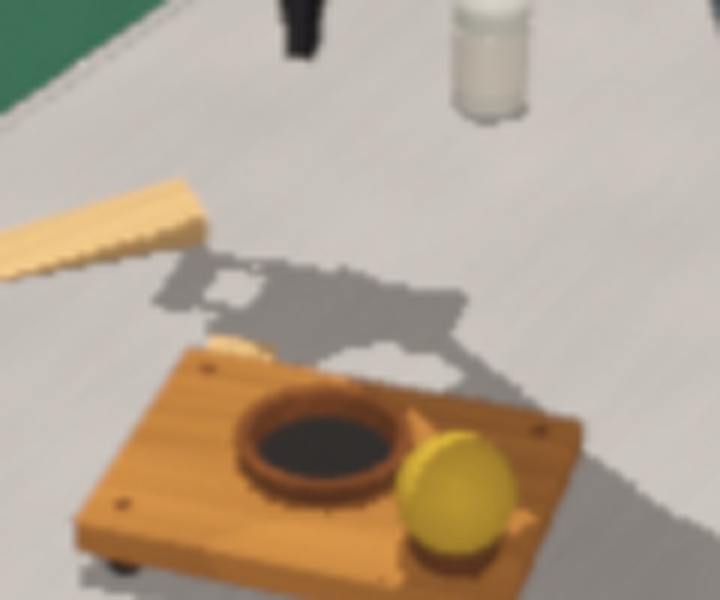

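View pics/top12.png

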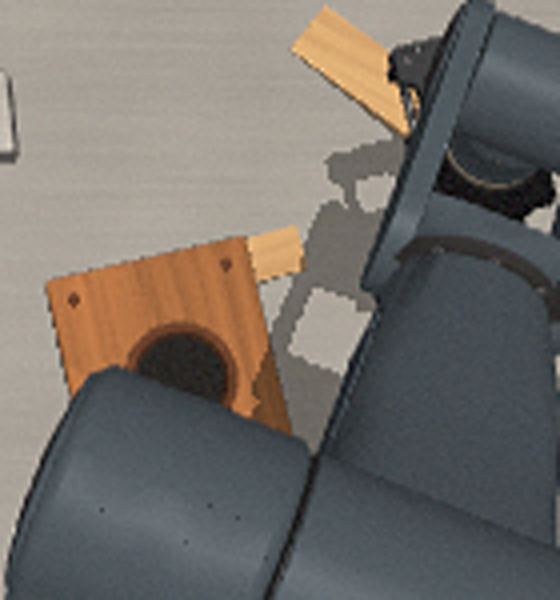

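Call:
play_rows([
  {"x": -10,"y": 0,"z": -30,"spin": 0},
  {"x": 0,"y": 0,"z": -20,"spin": 0},
  {"x": 0,"y": 0,"z": 0,"spin": 0},
  {"x": 0,"y": 0,"z": 0,"spin": 0},
  {"x": 0,"y": 0,"z": 0,"spin": 0},
])

```text
time: 16.4
position: [0.6685, -0.1512, 0.2059]
tool_rot: [0.615, 0.789, -0.001, 0.003]
ft_force: [-0.2, -0.6, 0.7]
grip_width: 0.0006
```

```bash
python3 look.py s13.png; python3 -c "
from h import *
print(robot.hand_in())"
```

```text
t 16.4 pos [ 0.6685 -0.1512  0.2059] rest-fr [ 0.0982 -0.2439] xang-rest deg 90.92 tilt [ 0.0033 -0.0045] F [-0.18 -0.61  0.71] Frest [-0.31 -0.55] gw 0.0006
tcp zoom [306. -18.]
the job is handed in; nothing more can be done
None
```

The wedge is tight under the worn foot and the rest no longer dips. I handed the job in at 16.4 s with the hand clear, about 0.2 m up.

- **Pushing the wedge:** I turned it in line with the worn foot by pushing its side. I then pushed its butt, thin end first, until the push rose from under 1 N to about 3.5 N.
- **Proof press:** I pressed with the shut fingertips on the corner for about 1.5 s, reading 5 to 9 N and 8.5 N at the end. The corner height stayed between 42.3 and 42.5 mm, so there was no dip. Sideways force there reached 3 to 4 N for a moment, and I eased it off.
- **Last pictures:** The rest's visible corners and screws were within a pixel of where they started. The jack was in its cup and the wedge was still in place. I did not recheck the bowl and gauge in the last pictures, but the hand never went near them, and the part of the bottle in view had not moved.

The two cameras disagreed by about 5 mm on the rest's position. They agreed to about half a pixel at the worn corner, which is what I worked from.

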